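# Index the bonded piece to the UV lamp and hold the shutter at its marker

## Task

Cure the glued end plate: turn the turntable (its upright black knob is there for that) until the dark red end plate squarely faces the UV lamp and the table has clicked into its stop there; keep the lamp's shutter shut until then, and do not touch the piece itself, its glue is still wet. Then pull the spring-return shutter out by its yellow upright grip until its yellow pointer stands at the red marker, and keep holding it there: the program finishes while the gripper is still holding the shutter at the marker. Leave the red marker and the things standing about where they are.

Things in the scene. Friction and masses are not known exactly. Their poses are not given: they have to be found in the camera images.
- station: UV curing station fixed to the bench. Origin on the bench top, yaw within 0.2 rad; the lamp is on its -y side, the turntable on its +y side, the shutter pulls out along its -x (towards the robot). In mm: dark lamp head x -65..65, y -198..-60, up to z 151, violet window looking to +y; level guide rail x -220..65, y -45..0, top z 52; detent bracket x 127..145, y 108..142, up to z 50
- turntable_axis (a point): point on the turntable's vertical axis, at the top face of the disc (station x 0, y +125, z 47 mm). The disc is 210 mm in diameter, 12 mm thick
- turn_knob (a point): centre of the top of the black turning knob, an upright plain cylinder 18 mm in diameter fixed on the disc 90 mm from its axis; it stands 46 mm above the disc, top at z 93 mm. At joint value 0 it lies straight towards the station's -x from the axis, at positive values further round clockwise (towards +y)
- turntable (a joint): angle of the turntable, rad, clockwise from above positive. 0 = in its stop, end plate squarely facing the lamp. Starts at 0.35 to 1.2: turn it counter-clockwise. Ball detents every 90 degrees (also at 0): a spring ball climbs an index pin in the last 0.13 rad (3 to 4 N at the knob), then drops in and centres the table; elsewhere slight friction (0.4 N) keeps it where it is left
- trophy: the piece: 50 x 67 x 65 mm block of white slabs clamped at the turntable's centre, turning with it, dark red end plate (54 x 6 x 67 mm) glued on its -y face; origin at the centre of its underside, z 53 mm; top at z 118 mm. A toggle clamp behind it (+y side, out to 100 mm from the axis) reaches over its top to z 136 mm
- end_plate (a point): centre of the outer face of the dark red end plate, 37 mm from the turntable's axis
- shutter_handle: yellow upright grip of the shutter, plain cylinder 16 mm in diameter, 55 mm tall, origin at its foot (z 60.5 mm). It stands on the shutter's black carriage (24 mm wide, on the rail) at station x -110 (shut), y -30 mm and moves along x only; from its axis the shutter blade is 72 mm off towards +x, the lamp head 45 mm towards +x and 30 mm towards -y
- shutter_grip (a point): centre of the top of the yellow grip, z 115.5 mm
- shutter (a joint): travel of the shutter, m: 0 = shut, grows as it is pulled out along the station's -x, end stop at 0.068. A spring pulls it shut, 4 N when shut, rising by 0.9 N per 10 mm, to about 9 N
- pointer (a point): tip of the yellow pointer (8 mm wide) on the shutter's carriage, above the white scale on the rail (z 58 mm), 16 mm nearer the robot (station -x) than the grip's axis and moving with it
- red_marker (a joint): place of the red marker on the scale, m: the travel that the shutter must have when its pointer stands at the marker (0.032 to 0.056). The marker slides stiffly (6 N) if pushed
- red_mark (a point): point to which the pointer must come: inner end of the red marker, a red clip 8 mm wide along the rail and 25 mm long across it, on the rail's +y edge, top at z 56.5 mm, lower than the grip's foot. In the station frame this point and the pointer's tip have the same y (-8 mm); only their x must agree
- glue_bottle: white adhesive bottle with clear nozzle on a blue foot, 48 mm in diameter, 142 mm tall, loose bystander; origin under its centre
- tape_roll: cream roll of tape lying flat, 90 mm in diameter, 24 mm tall, loose bystander; origin under its centre
- paste_jar: white jar with red cap, 72 mm in diameter, 65 mm tall, loose bystander; origin under its centre
- finished_piece: finished white slab stack with a blue-grey top, 85 x 55 x 66 mm, loose bystander; origin under its centre

How it is judged (in metres and radians):
On the way:
1. the turntable is clicked into its stop with the end plate facing the lamp, the shutter still shut (value of joint turntable between -0.05 and 0.05 rad and value of joint shutter below 0.006 m), for 0.3 s.
At the end, for the whole second after the job is handed in: the turntable is in its stop (within 0.05 rad of 0), and the fingers hold the yellow grip (more than 2 N) with the shutter still and its pointer within 5 mm of the middle of the red marker along the rail, through the last second (value of joint turntable between -0.05 and 0.05 rad and x of pointer in the frame of red_mark between -0.005 and 0.005 m and velocity of joint shutter between -0.02 and 0.02 m/s and contact force between the fingers and shutter_handle above 2 N); the arm keeps its last pose, push and grip.
It fails at once if the shutter opens more than 10 mm while the table is not in its stop (value of joint shutter above 0.01 m and (value of joint turntable above 0.07 rad or value of joint turntable below -0.07 rad)).
It fails at once if the robot touches the piece (contact force between any of the fingers, the arm and trophy above 0.5 N).
It fails at once if the red marker is shifted by more than 3 mm (distance of red_mark from where it was at the start of the episode above 0.003 m).
It fails at once if a bystander is shifted by more than 20 mm or tipped (distance of any of glue_bottle, tape_roll, paste_jar, finished_piece from where it was at the start of the episode above 0.02 m or angle between any of glue_bottle, paste_jar's own z axis and vertical above 0.3 rad).
It also fails if it takes over 53 s, if anything falls off the work surface, if the arm or the gripper's body presses on something with over 40 N, if the wrist force passes 120 N, or if a joint passes its speed limit or range.

## Robot

A 6-joint arm with a two-finger parallel gripper is mounted at the origin on the work surface. World frame = base frame: x ahead of the robot, y to its left, z up, the work surface at z = 0. Lengths are in mm, angles in rad, forces in N, time in s.
With the tool pointing down it reaches from about 350 to 850 mm from the base axis. Payload 8.1 kg.
Tool frame: the origin (TCP) lies midway between the tips of the shut fingers; the grasp point (between the pads) lies 19 mm behind it; z points along the fingers, y is the line along which they close (so a half turn about z gives the same grasp; the last joint's range is limited). The gripper opens to 93 mm and grips with 3 to 60 N. Pads are 15 mm wide; open, the fingers measure 128 mm over their backs; the gripper's body (75 mm by 188 mm) begins 65 mm behind the grasp point.
Start: joints at [-1.411, 0.13, 1.488, -0, 1.523, -0.085], TCP at [145.438, -582.111, 187.735] pointing down, gripper open.
Joint ranges: [-2.96, 2.96], [-0.89, 2.26], [0.02, 2.5], [-1.34, 4.48], [0, 2.73], [-2.66, 2.66]. Speed limits (rad/s): [2.39, 2.39, 2.79, 3.14, 3.14, 3.14].

## Interface

Orientations are given as a unit quaternion [x, y, z, w].
In Python, from rig import env gives the robot as it stands. The module is installed in compiled form; this text tells all that it offers.
- The arm moves only by the tool carry_out, never from a script. Its argument "targets" is a list of rows, each an object with "claw": the closure, from 0 (fully open) to 1 (shut); "offset": the shift along the tool's x, y, z in mm, a list of three; "twist": the turn about the tool's z in degrees. A call has 1 to 10 rows; each row is the pose to reach, as a shift and turn from the pose commanded when the call began, along the tool's axes at that moment; what a row does not reach only later rows make up. A row lasts 1/12 s, in which the tool goes at most 41.7 mm and 7.16 degrees, less where a joint would pass 70% of its speed; a pose out of reach is approached as far as the arm can. A call with a gripper value outside its range is refused whole. The fingers move at their own pace and stop on an object; "squeeze" is the grip in N (left out, the last holds). Time passes only in rows, so rows that repeat a pose let the fingers close. It gives the time, the measured TCP pose, the force, the opening and the grip force at its end, in the units of the state.
- env.get_state(): the state, without advancing time (a new reading comes with each control period).
- env.read_camera(name): name is "side" or "top" or "wrist"; returns a dict with "img" (400x640x3 uint8, red, green, blue), "mtx" (3x3 intrinsics, pixels), "xyz" and "attitude" of the camera in the world. Camera axes: x right, y down, z forward; pixel columns grow to the right and rows downward; lengths in mm; the calibration is good to about 2 mm. The wrist camera is an equidistant fisheye: a pixel r from the principal point sees the ray r / f radians off the axis. A picture is of the moment at which its call begins. There is no depth.
- env.job_done(): hands the job in; it is judged then, once.
Trained networks look in the newest picture that a camera, given by its name, has taken for a name from the list of things; names that differ only in an ending like _2 or _b are one class to them, and where a whole thing is asked for, a point or a joint stands for the part that bears it (a point fixed in the world has none). Each returns a list of dicts, best first, with "conf" (0 to 1); they miss things now and then, are a little off and sometimes report something else, mostly with a low value. They report only what shows in the picture. A call takes as long as a camera call.
- env.look_for(camera, target): "bbox" ([left, top, width, height] in pixels, round what is visible of it).
- env.trace(camera, target): "pixels" (400x640 bool, what is visible of it) and "bbox" ([left, top, width, height] in pixels, round what is visible of it).
- env.tip_of(camera, target): "xy" ([column, row] in pixels: a listed point, or the origin of a listed thing).
The state is a dict: "clock": time; "joints": joint angles; "qd": joint speeds; "joint_efforts": joint torques, N m; "eef_pos": TCP position; "tcp_rot": TCP orientation; "contact_force": force on the tool from outside, world axes, zero at the start; "ft_torque": the same for the moment, N m; "width": finger opening in mm; "finger_force": force on a finger pad.
Only numpy, scipy, OpenCV 4.12 (cv2) and the standard library are available. Lean on these libraries where they do the work, as an engineer would, in place of code of your own. Each camera call takes 0.05 s, during which the arm holds its last target. There are 200 camera calls.

## Working session

There is one attempt and no reset: what is moved stays moved. The work goes in short steps, Python scripts to look and compute and a tool call to move; the robot and the scene stay as the last step left them, time stands still between calls to the robot, and variables do not carry over. Pictures are saved under pics/ and viewed, at most 10 in all, crops included, and the job is handed in when it is done.

Besides the shell and the picture viewer there is one more tool, called after "Request:" as name(argument=value, ...), one argument or row to a line, values as JSON. carry_out: Moves the arm, as the interface text tells. Its arguments: {"type":"object","properties":{"targets":{"type":"array"},"squeeze":{"type":"number"}},"required":["targets"]}

```bash
mkdir -p pics
cat > h.py <<'E'
import numpy as np, cv2
from scipy.spatial.transform import Rotation as R
from rig import env
def rot(a):
    a=np.array(a,float)
    return a if a.shape==(3,3) else R.from_quat(a).as_matrix()
def cam(n):
    return env.read_camera(n)
def ray(c,px,fish=False):
    K=np.array(c["mtx"]); u=(px[0]-K[0,2])/K[0,0]; v=(px[1]-K[1,2])/K[1,1]
    if fish:
        r=np.hypot(u,v); s=np.sin(r)/r if r>1e-9 else 1.; d=np.array([u*s,v*s,np.cos(r)])
    else: d=np.array([u,v,1.])
    d=rot(c["attitude"])@d
    return np.array(c["xyz"],float),d/np.linalg.norm(d)
def tri(rs):
    A=sum(np.eye(3)-np.outer(d,d) for o,d in rs); b=sum((np.eye(3)-np.outer(d,d))@o for o,d in rs)
    p=np.linalg.solve(A,b); return p,[np.linalg.norm(np.cross(p-o,d)) for o,d in rs]
def atz(r,z):
    o,d=r; return o+d*(z-o[2])/d[2]
def save(c,f): cv2.imwrite("pics/"+f,c["img"][:,:,::-1])
E
python3 - <<'E'
from h import *
print(env.get_state())
cs={}
for n in("side","top","wrist"):
    cs[n]=cam(n); save(cs[n],n+"0.png")
    print(n,cs[n]["xyz"],cs[n]["attitude"],np.array(cs[n]["mtx"]).tolist())
    for t in("turn_knob","turntable_axis","shutter_grip","shutter_handle","pointer","red_mark","end_plate","station","glue_bottle","tape_roll","paste_jar","finished_piece"):
        r=env.tip_of(n,t)[:2]
        print(n,t,[(np.round(q["xy"],1).tolist(),round(q["conf"],2),np.round(atz(ray(cs[n],q["xy"],n=="wrist"),{"turn_knob":93,"turntable_axis":47,"shutter_grip":115.5,"shutter_handle":60.5,"pointer":58,"red_mark":56.5,"end_plate":85}.get(t,0)),0)[:2].tolist()) for q in r])
E
```

```text
{'clock': 0.0, 'joints': array([-1.41139369e+00,  1.31171603e-01,  1.48926991e+00, -4.96322391e-06,
        1.52299846e+00, -8.53900154e-02]), 'qd': array([-1.79401791e-03, -2.19608923e-04, -1.08191150e-03,  6.79389333e-04,
        1.45094383e-03,  9.33515291e-05]), 'joint_efforts': array([-1.56428436e-03, -5.59839499e+01, -4.91766930e+01,  7.66820298e-02,
        3.48586065e-02, -1.88646695e-04]), 'eef_pos': array([ 145.33893177, -581.48613989,  186.6864173 ]), 'tcp_rot': array([ 9.92518478e-01,  1.22091022e-01, -3.66502444e-05, -9.22931243e-04]), 'contact_force': array([-0.33576215, -1.56054191, -0.43165656]), 'ft_torque': array([ 0.02531743, -0.03997397, -0.01314293]), 'finger_force': 0.0, 'width': 92.8661749127852}
side [208.17499702 728.04929805 896.43863063] [-0.20517402  0.89914112 -0.3780489   0.08079537] [[466.6972558681407, 0.0, 328.01396154141753], [0.0, 466.6972558681407, 196.44557973966343], [0.0, 0.0, 1.0]]
side turn_knob [([293.6, 226.8], 0.69, [581.0, 112.0])]
side turntable_axis [([282.8, 210.6], 0.59, [653.0, 40.0]), ([292.5, 225.9], 0.4, [606.0, 75.0])]
side shutte
[... 1275 characters left out ...]
 [632.0, -92.0])]
top glue_bottle [([468.3, 220.8], 0.81, [513.0, -423.0])]
top tape_roll [([266.8, 232.7], 0.87, [473.0, 115.0])]
top paste_jar [([401.4, 243.7], 0.82, [449.0, -244.0])]
top finished_piece [([223.6, 165.0], 0.98, [656.0, 241.0])]
wrist [ 228.55284446 -561.29540497  384.81514221] [ 0.77925706 -0.60773293 -0.09404013  0.12072934] [[309.70691628693146, 0.0, 317.4474051962438], [0.0, 309.70691628693146, 196.64781398656783], [0.0, 0.0, 1.0]]
wrist turn_knob []
wrist turntable_axis []
wrist shutter_grip []
wrist shutter_handle []
wrist pointer []
wrist red_mark []
wrist end_plate []
wrist station []
wrist glue_bottle []
wrist tape_roll []
wrist paste_jar []
wrist finished_piece []
```

Run:
```python
import cv2
a=cv2.imread("pics/top0.png")[120:280,200:420]; cv2.imwrite("pics/topc.png",cv2.resize(a,None,fx=3.6,fy=3.6,interpolation=cv2.INTER_CUBIC))
a=cv2.imread("pics/side0.png")[130:300,220:420]; cv2.imwrite("pics/sidec.png",cv2.resize(a,None,fx=3.5,fy=3.5,interpolation=cv2.INTER_CUBIC))
```

```text
(no output)
```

View pics/topc.png

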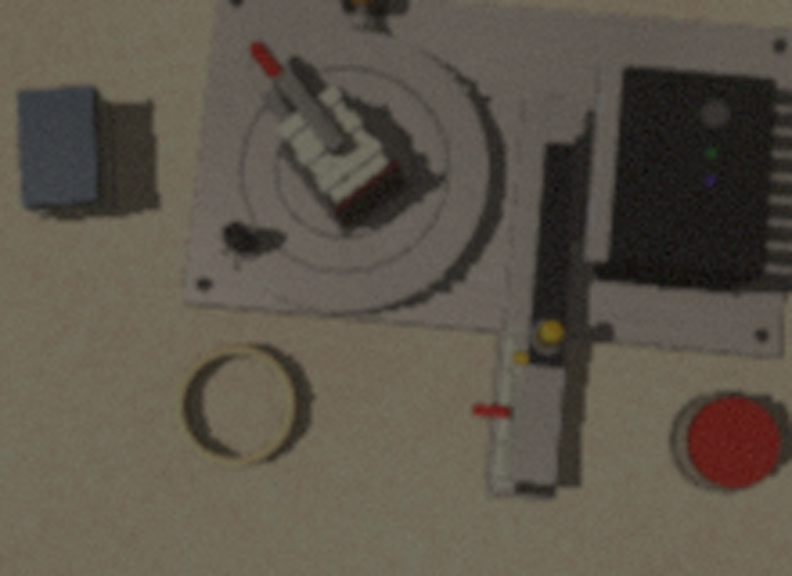

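View pics/sidec.png

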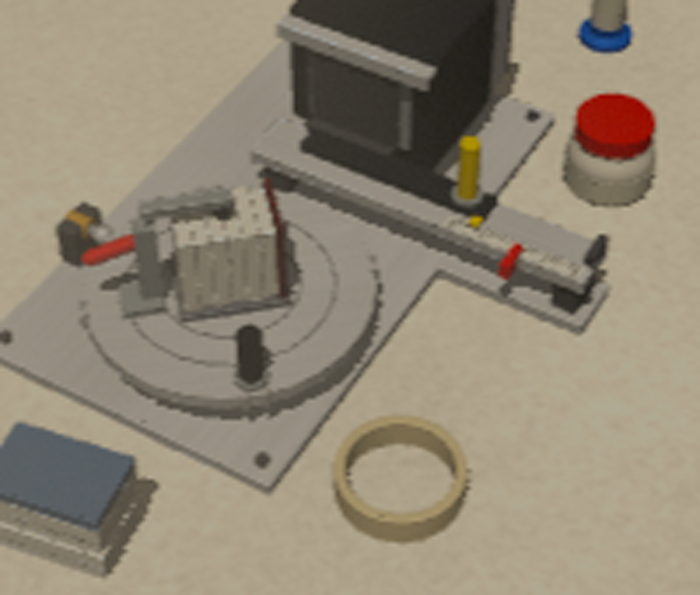

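The top crop shows the table (centre about 296,167 in the full image), the black knob about (265,184), the yellow grip (353,212), the pointer (345,219) and the red clip's inner end (342,234). In the side view the knob top is at (291,226), the grip top at (354,171), the pointer at (356,193) and the clip's inner end at (367,201). The tape roll lies towards the robot from the knob. Next I'll fit the station pose to all of these.

```bash
cat > fit.py <<'E'
from h import *
from scipy.optimize import least_squares
def proj(c,p):
    q=rot(c["attitude"]).T@(np.asarray(p)-np.array(c["xyz"])); K=np.array(c["mtx"])
    return (K@(q/q[2]))[:2]
def pts(s):
    x,y,w,th,m=s; M=R.from_euler("z",w).as_matrix(); T=np.array([x,y,0.])
    ax=np.array([0,125,0.])
    r=lambda v,z: ax+R.from_euler("z",-th).apply(v)+[0,0,z]
    d=dict(turntable_axis=ax+[0,0,47],turn_knob=r([-90,0,0],93),end_plate=r([0,-37,0],86),
      shutter_grip=[-110,-30,115.5],shutter_handle=[-110,-30,60.5],pointer=[-126,-8,58],red_mark=[-126-m,-8,56.5])
    return {k:T+M@np.array(v,float) for k,v in d.items()}
E
python3 - <<'E'
from fit import *
obs=[("side","turn_knob",291.6,225.9),("top","turn_knob",265.3,184.4),("top","turn_knob",263.5,179.3),("side","turn_knob",293.6,226.8),
("side","shutter_grip",354.3,170.9),("top","shutter_grip",353,212),("side","shutter_grip",356,173.7),("top","shutter_grip",355.3,212.9),
("side","pointer",355.7,193.4),("top","pointer",344.7,219.2),("side","red_mark",367.5,201),("top","red_mark",341.7,234.2),("top","red_mark",342.3,233.4),
("top","end_plate",303.6,172.4),("side","end_plate",296.2,193.5),("top","turntable_axis",292.4,166.6),("side","turntable_axis",282.8,210.6)]
cs={n:cam(n) for n in("side","top")}
def res(s):
    P=pts(s); return np.concatenate([proj(cs[c],P[t])-[u,v] for c,t,u,v in obs])
f=least_squares(res,[630,-60,-.05,.6,45],x_scale=[10,10,.1,.1,10],loss="soft_l1")
print(f.x); 
for o,e in zip(obs,res(f.x).reshape(-1,2)): print(o[:2],e.round(1))
for k,v in pts(f.x).items(): print(k,v.round(1))
for t,(a,b) in dict(knob=((291.6,225.9),(265.3,184.4)),grip=((354.3,170.9),(353,212)),pointer=((355.7,193.4),(344.7,219.2)),red=((367.5,201),(341.7,234.2))).items():
    print(t,tri([ray(cs["side"],a),ray(cs["top"],b)]))
E
```

```text
[ 6.34971088e+02 -8.64719715e+01 -8.12338074e-02  8.09803078e-01
  3.70123911e+01]
('side', 'turn_knob') [-0.2 -1.2]
('top', 'turn_knob') [-0.   0.3]
('top', 'turn_knob') [1.8 5.4]
('side', 'turn_knob') [-2.2 -2.1]
('side', 'shutter_grip') [ 0.4 -0.7]
('top', 'shutter_grip') [ 0.1 -0.3]
('side', 'shutter_grip') [-1.3 -3.5]
('top', 'shutter_grip') [-2.2 -1.2]
('side', 'pointer') [-0.6  0.5]
('top', 'pointer') [-2.4 -0.1]
('side', 'red_mark') [ 0.4 -1.5]
('top', 'red_mark') [-0.8 -0.5]
('top', 'red_mark') [-1.4  0.3]
('top', 'end_plate') [-0.2  2.3]
('side', 'end_plate') [3.6 4.1]
('top', 'turntable_axis') [ 3.3 -0.2]
('side', 'turntable_axis') [3.  0.4]
turntable_axis [645.1  38.1  47. ]
turn_knob [588.5 108.1  93. ]
end_plate [616.3  14.9  86. ]
shutter_grip [ 522.9 -107.4  115.5]
shutter_handle [ 522.9 -107.4   60.5]
pointer [508.7 -84.2  58. ]
red_mark [471.8 -81.2  56.5]
knob (array([589.04988092, 108.45304341,  89.15122237]), [np.float64(0.9921924669532671), np.float64(0.9921924669536492)])
grip (array([ 523.00817693, -107.12404052,  113.33718325]), [np.float64(0.5795220074798875), np.float64(0.5795220074799149)])
pointer (array([509.03251942, -90.4623815 ,  54.34494198]), [np.float64(0.33161777971320844), np.float64(0.3316177797132491)])
red (array([471.88720655, -83.14474914,  49.26973471]), [np.float64(1.1153771225241116), np.float64(1.11537712252409)])
```

```bash
cat >> h.py <<'E'
def go(p,ang=None,st=None):
    st=st or env.get_state(); M=rot(st["tcp_rot"]); o=M.T@(np.array(p,float)-st["eef_pos"])
    a=np.degrees(np.arctan2(M[1,0],M[0,0])); tw=None if ang is None else -((ang-a+180)%360-180)
    print("->",np.round(p,1),"offset",o.round(1),"len",np.linalg.norm(o).round(0),"twist",None if tw is None else round(tw,1))
E
python3 -c "
from h import *
go([470,0,220],-4.65)"
```

```text
-> [470   0 220] offset [ 456.  -486.1  -32.2] len 667.0 twist 18.7
```

Request:
carry_out(
  targets=[
    {"claw": 0.3,"offset": [10,-10,-30],"twist": 0},
    {"claw": 0.3,"offset": [456,-486,-32],"twist": 18.7},
    {"claw": 0.3,"offset": [456,-486,-32],"twist": 18.7},
    {"claw": 0.3,"offset": [456,-486,-32],"twist": 18.7},
    {"claw": 0.3,"offset": [456,-486,-32],"twist": 18.7},
    {"claw": 0.3,"offset": [456,-486,-32],"twist": 18.7},
    {"claw": 0.3,"offset": [456,-486,-32],"twist": 18.7},
    {"claw": 0.3,"offset": [456,-486,-32],"twist": 18.7},
    {"claw": 0.3,"offset": [456,-486,-32],"twist": 18.7},
    {"claw": 0.3,"offset": [456,-486,-32],"twist": 18.7},
  ],
)

```text
clock: 2.88
eef_pos: [335.7, -240.6, 219.2]
tcp_rot: [0.999, -0.041, 0.0, 0.0]
contact_force: [1.5, -0.2, -0.5]
width: 64.9
finger_force: 0.0
```

```bash
python3 -c "
from h import *
print(env.get_state()['eef_pos'])
go([470,0,220],-4.65)"
```

```text
[ 335.66382073 -240.62504444  219.18922871]
-> [470   0 220] offset [ 114.2 -250.8   -0.9] len 276.0 twist -0.1
```

Request:
carry_out(
  targets=[
    {"claw": 0.3,"offset": [114,-251,0],"twist": 0},
    {"claw": 0.3,"offset": [114,-251,0],"twist": 0},
    {"claw": 0.3,"offset": [114,-251,0],"twist": 0},
    {"claw": 0.3,"offset": [114,-251,0],"twist": 0},
    {"claw": 0.3,"offset": [114,-251,0],"twist": 0},
    {"claw": 0.3,"offset": [114,-251,0],"twist": 0},
    {"claw": 0.3,"offset": [114,-251,0],"twist": 0},
    {"claw": 0.3,"offset": [114,-251,0],"twist": 0},
    {"claw": 0.3,"offset": [114,-251,0],"twist": 0},
  ],
)

```text
clock: 3.63
eef_pos: [469.3, -0.3, 218.7]
tcp_rot: [0.999, -0.039, -0.0, 0.0]
contact_force: [-0.1, -1.4, -0.1]
width: 64.8
finger_force: 0.0
```

Run:
```python
from h import *
print(env.get_state()['eef_pos'])
c=cam("wrist"); save(c,"w1.png"); print(c["xyz"],c["attitude"])
for t,z in dict(turn_knob=93,turntable_axis=47,shutter_grip=115.5,shutter_handle=60.5,pointer=58,red_mark=56.5,end_plate=85).items():
    print(t,[(q["xy"],q["conf"],atz(ray(c,q["xy"],True),z).round(1)) for q in env.tip_of("wrist",t)[:2]])
```

```text
[ 4.69342721e+02 -2.80676807e-01  2.18725454e+02]
[554.85597219  -6.62769289 415.75891497] [-0.67131877  0.72514253  0.11238543 -0.1042542 ]
turn_knob [([203.3, 84.8], 0.77, array([586.8, 113. ,  93. ]))]
turntable_axis [([474.6, 165.7], 0.52, array([ 464.9, -209.1,   47. ]))]
shutter_grip [([418.7, 127.9], 0.75, array([ 523.8, -105.8,  115.5]))]
shutter_handle [([386.9, 135.4], 0.73, array([510.7, -84.5,  60.5])), ([404.5, 123.4], 0.62, array([ 524. , -106.4,   60.5]))]
pointer [([386.5, 136.9], 0.71, array([508.6, -84.5,  58. ]))]
red_mark [([383.9, 165.2], 0.65, array([474.3, -80.6,  56.5])), ([292.5, 46.1], 0.44, array([621.9,  16.5,  56.5]))]
end_plate [([290.9, 46.2], 0.77, array([616.7,  16.3,  85. ]))]
```

View pics/w1.png

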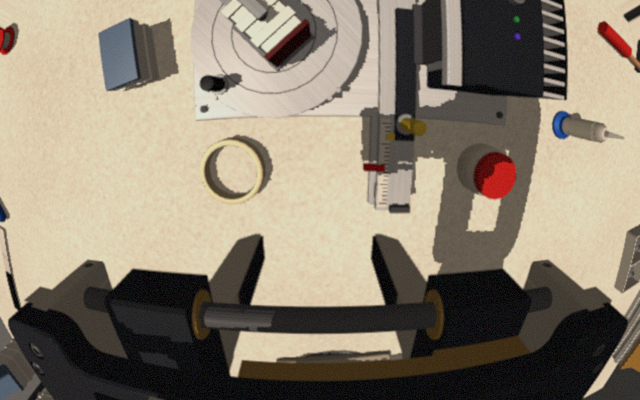

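The wrist view agrees: knob top about (205,84), grip (404,123), pointer (387,137), red clip's inner end (384,166). I'm going to the knob now.

```bash
python3 -c "
from h import *
go([588,110,150],-4.65);go([588,110,61],-4.65)"
```

```text
-> [588 110 150] offset [ 109.1 -121.8   69.1] len 178.0 twist -0.1
-> [588 110  61] offset [ 109.1 -121.8  158.1] len 227.0 twist -0.1
```

Request:
carry_out(
  targets=[
    {"claw": 0.5,"offset": [109,-122,20],"twist": 0},
    {"claw": 0.5,"offset": [109,-122,20],"twist": 0},
    {"claw": 0.5,"offset": [109,-122,40],"twist": 0},
    {"claw": 0.5,"offset": [109,-122,69],"twist": 0},
    {"claw": 0.5,"offset": [109,-122,69],"twist": 0},
    {"claw": 0.5,"offset": [109,-122,69],"twist": 0},
    {"claw": 0.5,"offset": [109,-122,69],"twist": 0},
  ],
  squeeze=10,
)

```text
clock: 4.62
eef_pos: [586.8, 110.9, 148.6]
tcp_rot: [0.999, -0.041, -0.002, 0.0]
contact_force: [-1.1, -0.2, 0.4]
width: 46.6
finger_force: 0.0
```

Run:
```python
from h import *
c=cam("wrist")
for n in ("wrist","side","top"):
  if n!="wrist": c=cam(n)
  print(n,[(np.round(q["xy"]),q["conf"],atz(ray(c,q["xy"],n=="wrist"),93).round(1)) for q in env.tip_of(n,"turn_knob")[:2]])
  if n=="wrist": save(c,"w2.png")
go([588,110,150],-4.65);go([588,110,61],-4.65)
```

```text
wrist []
side [(array([295., 226.]), 0.87, array([579.2, 107.8,  93. ]))]
top [(array([265., 182.]), 0.65, array([594.4, 109.6,  93. ])), (array([401., 243.]), 0.24, array([ 451.5, -224.3,   93. ]))]
-> [588 110 150] offset [-0.4  0.5  1.8] len 2.0 twist -0.1
-> [588 110  61] offset [-0.6  0.6 90.8] len 91.0 twist -0.1
```

View pics/w2.png

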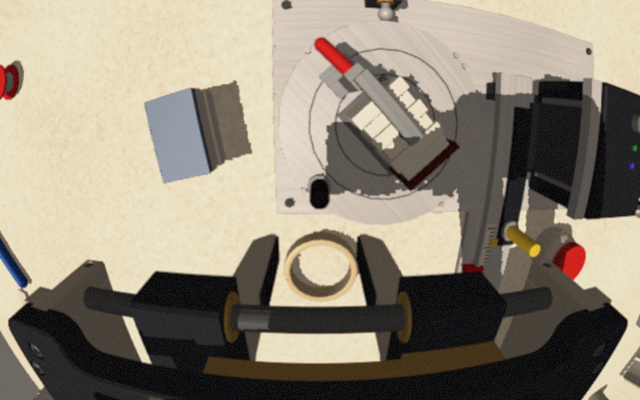

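Run:
```python
from h import *
c=cam("wrist")
g=c["img"].astype(int).sum(2)[165:225,295:345]
m=(g<150).astype(np.uint8); n,l,s,ce=cv2.connectedComponentsWithStats(m)
for i in range(1,n):
    if s[i,4]>20: print(s[i]+[295,165,0,0,0],ce[i]+[295,165])
for p in((319,198),(319,200)): print(atz(ray(c,p,True),93),atz(ray(c,(319,183),True),47))
```

```text
[311 181  18  28 430] [319.1744186  194.39302326]
[591.67084924 109.07322199  93.        ] [592.8642667  108.76962136  47.        ]
[589.85059297 109.21879467  93.        ] [592.8642667  108.76962136  47.        ]
```

Request:
carry_out(
  targets=[
    {"claw": 0.5,"offset": [1,1,40],"twist": 0},
    {"claw": 0.5,"offset": [1,1,75],"twist": 0},
    {"claw": 0.5,"offset": [1,1,90],"twist": 0},
    {"claw": 0.5,"offset": [1,1,90],"twist": 0},
    {"claw": 0.8,"offset": [1,1,90],"twist": 0},
    {"claw": 1,"offset": [1,1,90],"twist": 0},
    {"claw": 1,"offset": [1,1,90],"twist": 0},
    {"claw": 1,"offset": [1,1,90],"twist": 0},
    {"claw": 1,"offset": [1,1,90],"twist": 0},
    {"claw": 1,"offset": [1,1,90],"twist": 0},
  ],
  squeeze=10,
)

```text
clock: 5.8
eef_pos: [590.3, 110.3, 62.1]
tcp_rot: [0.999, -0.041, 0.002, -0.0]
contact_force: [0.0, 0.3, 11.1]
width: 10.9
finger_force: 5.5
```

Run:
```python
from h import *
s=env.get_state();print(s["eef_pos"],s["width"],s["finger_force"],s["contact_force"],s["tcp_rot"])
a=cam("side")["img"][150:280,230:350,::-1];b=cam("wrist")["img"][140:330,220:420,::-1]
a=cv2.resize(a,None,fx=3,fy=3);b=cv2.resize(b,(410,390))
cv2.imwrite("pics/g1.png",np.hstack([a,b]))
```

```text
[590.27636271 110.26837102  62.10930353] 10.922071401466626 5.548252165317535 [ 0.02598634  0.3199272  11.11334129] [ 9.99166449e-01 -4.07852801e-02  1.70973804e-03 -2.13669357e-04]
```

View pics/g1.png

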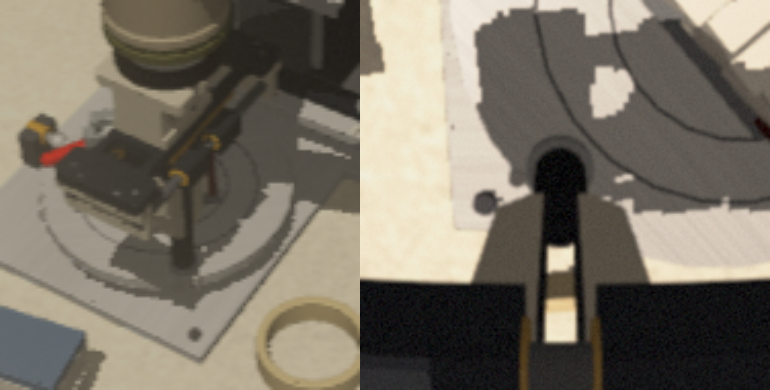

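The crop shows the fingers closed behind the knob: it stands further out along tool +x than the pads. I'll open, measure again and re-grip.

Request:
carry_out(
  targets=[
    {"claw": 0.7,"offset": [0,0,0],"twist": 0},
    {"claw": 0.6,"offset": [0,0,0],"twist": 0},
    {"claw": 0.5,"offset": [0,0,0],"twist": 0},
    {"claw": 0.5,"offset": [0,0,0],"twist": 0},
  ],
)

```text
clock: 6.23
eef_pos: [589.5, 111.3, 61.7]
tcp_rot: [0.999, -0.041, 0.001, -0.001]
contact_force: [0.9, 1.0, 0.9]
width: 25.4
finger_force: 0.0
```

Run:
```python
from h import *
s=env.get_state();print(s["eef_pos"],s["width"],s["contact_force"])
c=cam("wrist"); save(c,"w3.png"); t=cam("top"); save(t,"t3.png")
b=cv2.resize(c["img"][170:310,240:400,::-1],None,fx=3,fy=3); a=cv2.resize(t["img"][130:230,220:330,::-1],(462,420))
cv2.imwrite("pics/g2.png",np.hstack([b,a[:, :300]]))
for r in (225,235,240,245,250,255): print(r,atz(ray(c,(318,r),True),93).round(1),atz(ray(c,(318,r),True),47).round(1))
print(env.tip_of("wrist","turn_knob")[:1],env.look_for("wrist","turn_knob")[:1])
```

```text
[589.47654882 111.34977143  61.70227248] 25.423159914233295 [0.93041888 0.99566853 0.86933686]
225 [605.1 109.9  93. ] [585.9 111.4  47. ]
235 [598.7 110.4  93. ] [577.7 112.1  47. ]
240 [595.5 110.7  93. ] [573.6 112.4  47. ]
245 [592.2 110.9  93. ] [569.4 112.8  47. ]
250 [588.8 111.2  93. ] [565.1 113.1  47. ]
255 [585.4 111.5  93. ] [560.7 113.4  47. ]
[{'xy': [326.0, 256.4], 'conf': 0.78}] [{'bbox': [264.1, 2.4, 265.5, 267.7], 'conf': 0.82}]
```

View pics/g2.png

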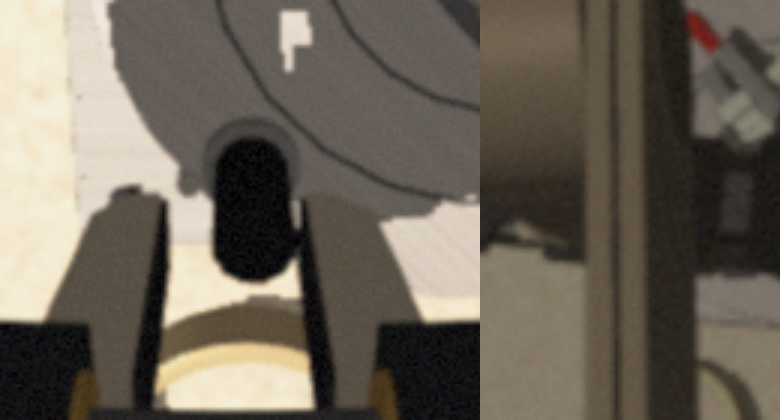

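Run:
```python
from h import *
c=cam("wrist"); s=env.get_state(); M=rot(s["tcp_rot"]); K=np.array(c["mtx"])
print(s["width"])
def pf(p):
    q=rot(c["attitude"]).T@(np.array(p)-c["xyz"]); th=np.arctan2(np.hypot(q[0],q[1]),q[2]); 
    return K[:2,2]+K[0,0]*th*q[:2]/np.hypot(q[0],q[1])
w=s["width"]/2
for n,o in dict(tcp=(0,0,0),padR=(0,w,0),padL=(0,-w,0),frontR=(7.5,w,0),frontL=(7.5,-w,0),frontRup=(7.5,w,-38),backR=(-7.5,w,0),grasp=(0,0,-19)).items(): print(n,pf(s["eef_pos"]+M@np.array(o,float)).round(1))
print("knob top pts",pf([589,109,93]),pf([589,109,47]), pf([580,109,93]))
```

```text
44.33133548699127
tcp [317.8 228.5]
padR [349.7 228.4]
padL [286.  228.3]
frontR [350.1 218.4]
frontL [285.6 218.3]
frontRup [356.6 242.7]
backR [349.3 238.1]
grasp [317.9 240.3]
knob top pts [319.59752933 250.00386317] [319.17830862 221.00655248] [320.74256768 263.02858023]
```

View pics/w3.png

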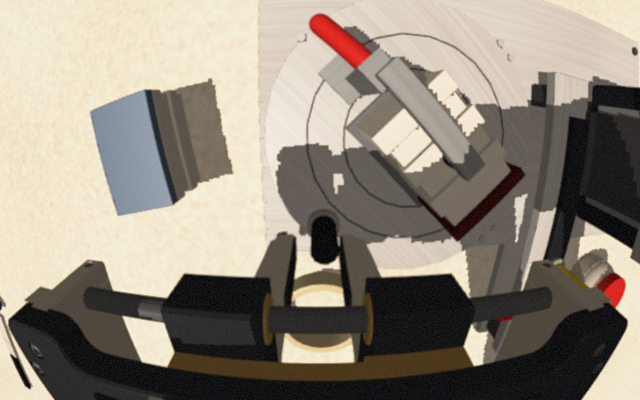

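Here the finger tips show about 25 mm higher than expected (row 237), so the grip probably caught only the top edge of the knob. The knob needs only a light push, so I'll straddle it lower down and push it along its arc instead of gripping.

Request:
carry_out(
  targets=[
    {"claw": 0.65,"offset": [0,0,6],"twist": 0},
    {"claw": 0.7,"offset": [0,0,6],"twist": 0},
    {"claw": 0.7,"offset": [-3,7,6],"twist": 0},
    {"claw": 0.7,"offset": [-7,15,6],"twist": 0},
    {"claw": 0.7,"offset": [-13,23,6],"twist": 0},
    {"claw": 0.7,"offset": [-16,28,6],"twist": 0},
    {"claw": 0.7,"offset": [-20,34,6],"twist": 0},
    {"claw": 0.7,"offset": [-22,40,6],"twist": 0},
    {"claw": 0.7,"offset": [-25,47,6],"twist": 0},
    {"claw": 0.7,"offset": [-25,47,6],"twist": 0},
  ],
)

```text
clock: 7.32
eef_pos: [559.6, 63.8, 53.9]
tcp_rot: [0.999, -0.041, 0.0, 0.0]
contact_force: [-0.8, -0.2, -0.0]
width: 27.7
finger_force: 0.0
```

Run:
```python
from h import *
s=env.get_state();print(s["eef_pos"],s["width"],s["contact_force"])
c=cam("wrist"); save(c,"w4.png")
t=env.tip_of("wrist","turn_knob")[:1]; print(t); t and print(atz(ray(c,t[0]["xy"],True),93))
t=env.tip_of("wrist","end_plate")[:1]; t and print("plate",atz(ray(c,t[0]["xy"],True),86))
cv2.imwrite("pics/w4c.png",cv2.resize(c["img"][60:320,200:520,::-1],None,fx=2,fy=2))
```

```text
[559.59740821  63.78558112  53.9158793 ] 27.68988207958508 [-0.79022017 -0.15956002 -0.04779047]
[{'xy': [316.5, 257.5], 'conf': 0.82}]
[558.2185617   64.68388524  93.        ]
plate [634.92635469   3.06837355  86.        ]
```

View pics/w4c.png

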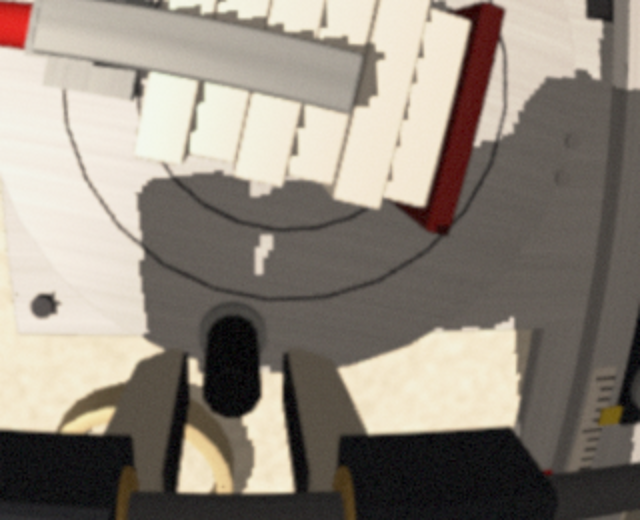

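Request:
carry_out(
  targets=[
    {"claw": 0.7,"offset": [-1,6,0],"twist": 0},
    {"claw": 0.7,"offset": [-2,11,0],"twist": 0},
    {"claw": 0.7,"offset": [-3,15,0],"twist": 0},
    {"claw": 0.7,"offset": [-3,18,0],"twist": 0},
    {"claw": 0.7,"offset": [-3,21,0],"twist": 0},
    {"claw": 0.7,"offset": [-3,23,0],"twist": 0},
    {"claw": 0.7,"offset": [-3,24,0],"twist": 0},
    {"claw": 0.7,"offset": [-3,24,0],"twist": 0},
  ],
)

```text
clock: 8.13
eef_pos: [555.1, 41.0, 53.9]
tcp_rot: [0.999, -0.041, 0.0, 0.0]
contact_force: [0.3, -0.1, -0.3]
width: 27.7
finger_force: 0.0
```

```bash
cat > chk.py <<'E'
from h import *
s=env.get_state();print(s["eef_pos"],s["width"],s["contact_force"])
c=cam("wrist")
t=env.tip_of("wrist","turn_knob")[:1]; t and print("knob",t,atz(ray(c,t[0]["xy"],True),93))
t=env.tip_of("wrist","end_plate")[:1]; t and print("plate",atz(ray(c,t[0]["xy"],True),86))
# red plate top-edge direction
m=env.trace("wrist","end_plate")
im=c["img"].astype(int); r=(im[:,:,0]>50)&(im[:,:,0]>2.2*im[:,:,1])&(im[:,:,0]<150)
r[:, :330]=0; r[240:]=0
n,l,st,ce=cv2.connectedComponentsWithStats(r.astype(np.uint8)); i=1+st[1:,4].argmax(); v,u=np.nonzero(l==i)
P=np.array([atz(ray(c,(a,b),True),118)[:2] for a,b in zip(u,v)]); q=P-P.mean(0); w,V=np.linalg.eigh(q.T@q); d=V[:,1]; d=d*np.sign(d[0])
print("plate pixels",st[i],"dir deg",np.degrees(np.arctan2(d[1],d[0])),"eig",np.sqrt(w/len(P)))
E
python3 chk.py
```

```text
[555.12423685  41.01715748  53.89794046] 27.723100790981313 [ 0.30737882 -0.05911793 -0.31580294]
knob [{'xy': [309.3, 258.4], 'conf': 0.96}] [553.47074407  46.09219562  93.        ]
plate [641.31497049   1.94010709  86.        ]
plate pixels [ 376   34   16  121 1562] dir deg -4.289599668996838 eig [ 1.65760456 15.28593667]
```

The wrist data show that the plate edge runs along the station's x to within 0.01 rad, the end plate is at (641,2) against an expected (642,1), and the push force has gone. The table has dropped into its stop. Next is the shutter.

```bash
python3 -c "
from h import *
go([523,-107,165],-4.65);go([523,-107,72])"
```

```text
-> [ 523 -107  165] offset [ -19.9  150.7 -111.1] len 188.0 twist -0.0
-> [ 523 -107   72] offset [-19.9 150.7 -18.1] len 153.0 twist None
```

Request:
carry_out(
  targets=[
    {"claw": 0.6,"offset": [0,-2,-5],"twist": 0},
    {"claw": 0.5,"offset": [0,-4,-40],"twist": 0},
    {"claw": 0.5,"offset": [0,-4,-80],"twist": 0},
    {"claw": 0.5,"offset": [0,-4,-110],"twist": 0},
    {"claw": 0.5,"offset": [0,-4,-110],"twist": 0},
  ],
)

```text
clock: 8.75
eef_pos: [559.8, 45.9, 172.7]
tcp_rot: [0.999, -0.041, 0.006, -0.0]
contact_force: [1.3, -0.2, 1.5]
width: 46.2
finger_force: 0.0
```

```bash
python3 chk.py; python3 -c "
from h import *
go([523,-107,165],-4.65)"
```

```text
[559.83021349  45.90700617 172.72404886] 46.23566008114862 [ 1.27444371 -0.16291622  1.50501895]
knob [{'xy': [317.2, 202.0], 'conf': 0.79}] [553.42292016  46.88862438  93.        ]
plate [642.91191076   0.78544262  86.        ]
plate pixels [356  72   8  64 362] dir deg -4.188704444156403 eig [ 1.39942008 15.22508134]
-> [ 523 -107  165] offset [-19.2 154.9  -2. ] len 156.0 twist -0.0
```

Request:
carry_out(
  targets=[
    {"claw": 0.5,"offset": [-20,155,-2],"twist": 0},
    {"claw": 0.5,"offset": [-20,155,-2],"twist": 0},
    {"claw": 0.5,"offset": [-20,155,-2],"twist": 0},
    {"claw": 0.5,"offset": [-20,155,-2],"twist": 0},
    {"claw": 0.5,"offset": [-20,155,-2],"twist": 0},
    {"claw": 0.5,"offset": [-20,155,-2],"twist": 0},
    {"claw": 0.5,"offset": [-20,155,-2],"twist": 0},
  ],
)

```text
clock: 9.53
eef_pos: [522.0, -106.5, 164.4]
tcp_rot: [0.999, -0.041, -0.001, -0.001]
contact_force: [0.2, 0.3, -0.2]
width: 46.2
finger_force: 0.0
```

Run:
```python
from h import *
print(env.get_state()['eef_pos'])
c=cam("wrist"); save(c,"w5.png"); im=c["img"].astype(int)
for t,z in dict(shutter_grip=115.5,pointer=58,red_mark=56.5).items():
    print(t,[(np.round(q["xy"],1),q["conf"],atz(ray(c,q["xy"],True),z).round(1)) for q in env.tip_of("wrist",t)[:2]])
m=((im[:,:,0]>90)&(im[:,:,1]>70)&(im[:,:,2]<0.45*im[:,:,0])).astype(np.uint8)
n,l,s,ce=cv2.connectedComponentsWithStats(m)
for i in range(1,n):
    if s[i,4]>30: print("yellow",s[i],ce[i].round(1),atz(ray(c,ce[i],True),115.5).round(1),atz(ray(c,ce[i],True),58).round(1))
go([523,-107,72],-4.65)
```

```text
[ 522.03387097 -106.52932362  164.42952328]
shutter_grip [(array([316.1, 203.4]), 0.59, array([ 523.6, -105.3,  115.5])), (array([158.9, 179.8]), 0.43, array([556.8,  33.9, 115.5]))]
pointer [(array([296.9, 198.5]), 0.9, array([510.9, -84.1,  58. ]))]
red_mark [(array([301.5, 233.7]), 0.47, array([470.2, -84.7,  56.5])), (array([159.9, 223.2]), 0.39, array([493. ,  81.3,  56.5]))]
yellow [624  70  16  22  90] [631.5  80.8] [ 644.2 -492.9  115.5] [ 652.7 -581.6   58. ]
yellow [310 181  18  29 404] [318.3 195.5] [ 530.4 -107.7  115.5] [ 512.3 -106.4   58. ]
yellow [298 196  10   8  71] [302.7 199.4] [528.1 -94.4 115.5] [509.5 -89.9  58. ]
yellow [225 321   5  16  48] [226.9 328.6] [388.5   2.5 115.5] [337.1  29.7  58. ]
yellow [606 380  34  20 444] [624.8 391.9] [-129.7 -940.5  115.5] [ -302.3 -1133.9    58. ]
-> [ 523 -107   72] offset [ 0.3  1.2 93.5] len 93.0 twist 0.1
```

View pics/w5.png

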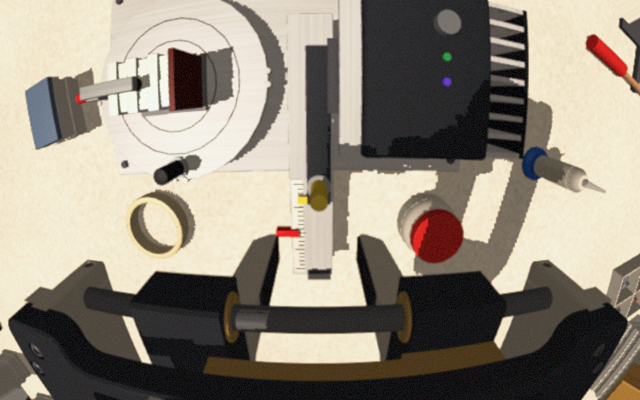

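The picture shows the table squared up (the plate edge lies along the rail direction), the grip top at (318,201), the pointer at (303,199) and the red clip's inner end near (298,233). I'll descend and grip now.

Request:
carry_out(
  targets=[
    {"claw": 0.5,"offset": [1.5,1,40],"twist": 0},
    {"claw": 0.5,"offset": [1.5,1,75],"twist": 0},
    {"claw": 0.5,"offset": [1.5,1,92],"twist": 0},
    {"claw": 0.5,"offset": [1.5,1,92],"twist": 0},
    {"claw": 0.7,"offset": [1.5,1,92],"twist": 0},
    {"claw": 0.8,"offset": [1.5,1,92],"twist": 0},
    {"claw": 0.9,"offset": [1.5,1,92],"twist": 0},
    {"claw": 1,"offset": [1.5,1,92],"twist": 0},
    {"claw": 1,"offset": [1.5,1,92],"twist": 0},
    {"claw": 1,"offset": [1.5,1,92],"twist": 0},
  ],
  squeeze=30,
)

```text
clock: 10.57
eef_pos: [525.4, -107.6, 75.4]
tcp_rot: [0.999, -0.041, 0.001, -0.001]
contact_force: [0.8, 6.5, 4.3]
width: 15.2
finger_force: 30.0
```

Request:
carry_out(
  targets=[
    {"claw": 1,"offset": [0,0,0],"twist": 0},
    {"claw": 1,"offset": [0,0,0],"twist": 0},
    {"claw": 1,"offset": [0,0,0],"twist": 0},
  ],
)

```text
clock: 10.82
eef_pos: [525.4, -107.6, 75.4]
tcp_rot: [0.999, -0.041, 0.001, -0.001]
contact_force: [0.0, 5.3, 5.4]
width: 14.9
finger_force: 30.0
```

Request:
carry_out(
  targets=[
    {"claw": 1,"offset": [-4,0,-1],"twist": 0},
    {"claw": 1,"offset": [-9,0,-2],"twist": 0},
    {"claw": 1,"offset": [-14,0,-2],"twist": 0},
    {"claw": 1,"offset": [-19,0,-2],"twist": 0},
    {"claw": 1,"offset": [-24,0,-2],"twist": 0},
    {"claw": 1,"offset": [-29,0,-2],"twist": 0},
    {"claw": 1,"offset": [-33,0,-2],"twist": 0},
    {"claw": 1,"offset": [-36,0,-2],"twist": 0},
    {"claw": 1,"offset": [-36,0,-2],"twist": 0},
    {"claw": 1,"offset": [-36,0,-2],"twist": 0},
  ],
  squeeze=45,
)

```text
clock: 11.65
eef_pos: [489.1, -104.8, 75.6]
tcp_rot: [0.999, -0.041, 0.001, -0.0]
contact_force: [7.0, 3.3, -8.8]
width: 14.7
finger_force: 45.0
```

```bash
cat > chk2.py <<'E'
from h import *
s=env.get_state();print(s["eef_pos"],s["width"],s["finger_force"],s["contact_force"])
sx=np.array([np.cos(.0812),-np.sin(.0812)])
for n in("wrist","side","top"):
    c=cam(n); im=c["img"].astype(int); save(c,f"z_{n}.png"); out={}
    for t,z in dict(pointer=58,red_mark=56.5).items():
        q=env.tip_of(n,t)[:1]
        if q: out[t]=atz(ray(c,q[0]["xy"],n=="wrist"),z); print(n,t,np.round(q[0]["xy"],1),round(q[0]["conf"],2),out[t].round(1))
    if len(out)==2: print(n,"net dx station",(sx@(out["pointer"]-out["red_mark"])[:2]).round(1))
    R_,G,B=im[:,:,0],im[:,:,1],im[:,:,2]
    for nm,m in(("yellow",(R_>80)&(G>.6*R_)&(B<0.5*R_)),("red",(R_>80)&(G<.35*R_)&(B<.35*R_))):
        k,l,st,ce=cv2.connectedComponentsWithStats(m.astype(np.uint8))
        for i in range(1,k):
            p=atz(ray(c,ce[i],n=="wrist"),57)
            if st[i,4]>8 and 430<p[0]<540 and -140<p[1]<-50: print(n,nm,st[i],ce[i].round(1),p.round(1),"sx",(sx@p[:2]).round(1))
E
python3 chk2.py
```

```text
[ 489.07621592 -104.78452318   75.59562999] 14.721507929293791 44.99520421028137 [ 6.97784501  3.28749775 -8.77962392]
wrist red_mark [292.3 241.9] 0.71 [471.  -83.6  56.5]
wrist yellow [ 306  216   24   52 1109] [317.4 242. ] [ 469.6 -103.    57. ] sx 476.4
wrist red [259 233  27  13 266] [270.1 239.2] [474.7 -66.6  57. ] sx 478.5
side pointer [369.6 199.6] 0.71 [467.3 -81.5  58. ]
side red_mark [369.7 196.9] 0.38 [471.2 -92.2  56.5]
side net dx station -4.7
side yellow [364 176   7  16  62] [366.6 184.1] [ 496.3 -133.    57. ] sx 505.5
side red [363 200   6   9  27] [365.2 203.9] [471.8 -63.2  57. ] sx 475.4
```

Run:
```python
import cv2,numpy as np
a=cv2.imread("pics/z_wrist.png")[200:280,240:340]; b=cv2.imread("pics/z_side.png")[165:225,335:395]
cv2.imwrite("pics/last.png",np.vstack([cv2.resize(a,(500,400)),cv2.resize(b,None,fx=3.3,fy=3.3)[:, :].copy() if 0 else np.pad(cv2.resize(b,(200,200)),((0,0),(0,300),(0,0)))]))
```

```text
(no output)
```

View pics/last.png

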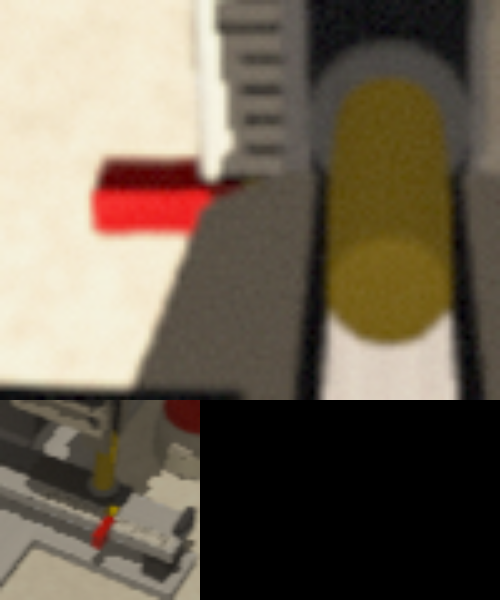

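The wrist crop shows the clip level with the last visible scale ticks, and the pointer is hidden behind the finger. The side crop shows the pointer at about (369,198), right at the clip's inner end. Last step is to check the numbers from the side images.

Run:
```python
from h import *
c=cam("side"); t=cam("top"); sx=np.array([np.cos(.0812),-np.sin(.0812)])
o=639.9
for f in("side0","z_side"):
    im=cv2.imread(f"pics/{f}.png")[:,:,::-1].astype(int); R_,G,B=im[:,:,0],im[:,:,1],im[:,:,2]
    for nm,m,z in(("yel",(R_>60)&(G>.6*R_)&(B<0.55*R_),58),("red",(R_>70)&(G<.4*R_)&(B<.4*R_),56.5)):
        v,u=np.nonzero(m[185:212,345:380]); v+=185;u+=345
        P=np.array([atz(ray(c,(a,b)),z) for a,b in zip(u,v)])
        S=P[:,:2]@sx-o; Y=P[:,:2]@np.array([-sx[1],sx[0]])+0
        k=(S>-195)&(S<-115); y0=635*(-sx[1])+(-86.5)*sx[0]; Y=Y-y0
        for a in sorted(set(v[k])): 
            kk=k&(v==a); print(f,nm,a,u[kk].min(),u[kk].max(),"S",S[kk].mean().round(1),"Y",Y[kk].mean().round(1))
```

```text
side0 yel 191 354 356 S -120.8 Y -17.6
side0 yel 192 354 357 S -123.6 Y -15.0
side0 yel 193 354 357 S -125.3 Y -11.7
side0 yel 194 354 356 S -126.0 Y -7.7
side0 yel 201 369 369 S -168.5 Y -3.3
side0 yel 204 367 367 S -168.9 Y 8.9
side0 yel 208 362 362 S -164.5 Y 27.8
side0 red 200 367 368 S -163.0 Y -6.0
side0 red 201 366 368 S -163.5 Y -2.1
side0 red 202 365 367 S -162.9 Y 2.4
side0 red 203 364 367 S -163.5 Y 6.2
side0 red 204 364 366 S -164.0 Y 10.1
side0 red 205 363 366 S -164.5 Y 13.9
side0 red 206 363 365 S -165.0 Y 17.7
side0 red 207 363 365 S -166.6 Y 20.8
side0 red 208 363 365 S -168.2 Y 23.9
z_side yel 185 363 368 S -133.9 Y -51.9
z_side yel 186 363 368 S -135.6 Y -48.5
z_side yel 187 363 368 S -137.4 Y -45.1
z_side yel 188 363 368 S -139.1 Y -41.7
z_side yel 189 363 368 S -140.8 Y -38.3
z_side yel 190 363 368 S -142.5 Y -34.9
z_side yel 191 364 367 S -144.2 Y -31.6
z_side yel 196 368 368 S -158.1 Y -18.3
z_side yel 197 367 370 S -160.9 Y -15.6
z_side yel 198 366 369 S -160.3 Y -11.1
z_side yel 199 368 369 S -164.1 Y -9.1
z_side yel 201 369 369 S -168.5 Y -3.3
z_side yel 206 362 362 S -161.3 Y 21.6
z_side red 200 366 368 S -161.9 Y -5.3
z_side red 201 366 368 S -163.5 Y -2.1
z_side red 202 365 367 S -162.9 Y 2.4
z_side red 203 364 367 S -163.5 Y 6.2
z_side red 204 363 366 S -162.9 Y 10.7
z_side red 205 363 366 S -164.5 Y 13.9
z_side red 206 363 366 S -166.1 Y 17.0
z_side red 207 363 365 S -166.6 Y 20.8
z_side red 208 363 365 S -168.2 Y 23.9
```

Request:
carry_out(
  targets=[
    {"claw": 1,"offset": [-1,0,0],"twist": 0},
    {"claw": 1,"offset": [-1,0,0],"twist": 0},
    {"claw": 1,"offset": [-1,0,0],"twist": 0},
    {"claw": 1,"offset": [-1,0,0],"twist": 0},
  ],
)

```text
clock: 12.53
eef_pos: [488.2, -104.7, 75.6]
tcp_rot: [0.999, -0.041, 0.001, -0.0]
contact_force: [7.5, 2.1, -8.5]
width: 14.6
finger_force: 45.0
```

Run:
```python
from h import *
s=env.get_state();print(s["eef_pos"],s["width"],s["finger_force"],s["contact_force"],abs(s["qd"]).max())
c=cam("top")
for k in("turn_knob","end_plate"): print(k,[atz(ray(c,q["xy"]),{"turn_knob":93}.get(k,86)).round(1) for q in env.tip_of("top",k)[:1]])
print(env.job_done())
```

```text
[ 488.20484801 -104.72781365   75.57401451] 14.590569414817978 44.99526500701904 [ 7.52527886  2.14683981 -8.52352173] 0.0020496943507203147
turn_knob [array([561.4,  39.1,  93. ])]
end_plate [array([644.3,  -7.6,  86. ])]
the job is handed in; nothing more can be done
None
```

I handed the job in with the table clicked into its stop facing the lamp and the gripper holding the shutter at 45 N, about 37 mm out against a marker I measured at about 37.5 mm (no verdict was returned).

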